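Nip up the flask press with its tommy bar

TASK

Tighten the flask press: take the tommy bar from its rest by its square grip, slide it through the loop of the screw eye on top of the press, and turn the eye clockwise (seen from above) until you feel the screw come up solid, then nip it up firmly but do not force it. Then draw the bar out without turning the screw back and lay it in its rest again as you found it, and leave everything else on the bench where it is.

Things in the scene. Friction and masses are not known exactly. Their poses are not given: they have to be found in the camera images.
- bar_grip (a point): Centre of the square grip of the tommy bar, a loose steel bar of about 0.16 kg lying level in its rest. Its x axis runs along the bar from the grip towards the free tip. The grip is a dark steel block 50 mm long along x and 16 x 16 mm across, between x = -25 and +25 mm of this point; beyond it (x = +25 to +155 mm) the bar is a plain round rod 14 mm in diameter.
- bar_mid (a point): Point on the bar's axis on the round rod, 90 mm from the grip's centre towards the tip; same axes as bar_grip.
- bar_tip (a point): The free end of the round rod, on the bar's axis, 155 mm from the grip's centre; same axes as bar_grip.
- rest_seat (a point): Axis point of the fixed black bar rest, 55 mm above the bench; x along its two 8 mm thick V saddles (90 degrees, open upward, at x = -22 and +65 mm; rims 23 mm to either side, 9 mm above the bar's axis). The bar lies in them at this height at the start and must finish so: tip towards +x, grip's centre near x = -60 mm, bar_mid near x = +30 mm (within 20 mm).
- rest: The bar rest as a whole: black base plate 125 x 50 x 8 mm carrying the two saddles. Origin at its underside, below rest_seat; same axes.
- loop (a point): Centre of the hole of the screw eye, 140 mm above the bench, on the screw's vertical axis. x runs level through the hole, away from the robot at the start (0.4 to 1.25 rad anticlockwise of the bench's +x). Eight-sided steel loop: hole 19 mm across, outside 31 mm, 14 mm thick along x. It turns about z; a 14 mm rod in it has about 0.3 rad of play each way before it turns the eye.
- eye: The screw eye and its 15 mm shank; origin below the loop at bench height. Clockwise from above tightens, against a steady drag of about 0.12 N m. It comes up solid after 0.5 to 1.55 rad: where differs each time, is hidden and only felt. The torque then climbs by about 0.1 N m per 0.03 rad of the bar: 0.3 to 0.5 N m in all (3 to 5 N at 100 mm from the axis) is firm; above 0.75 forces it.
- press: Fixed flask press: base 110 x 140 mm, two posts, brass flask, grey crosshead 34 x 144 mm with its top 90 mm above the bench and a round hub 76 mm across to 98 mm; only the eye stands higher. Origin at bench height on the screw's axis.
- foot: Dark steel pressure foot, a disc 36 mm across and 10 mm high between crosshead and flask, fixed to the screw's lower end and turning with the eye; it bears on its seat once the screw is solid. Origin on the screw's axis at bench height.
- cast_a: Bystander: plaster tooth cast, 62 mm across, 38 mm high, origin at its underside.
- cast_b: Bystander: second plaster tooth cast of the same size, origin at its underside.
- bowl: Bystander: dark rubber mixing bowl, 100 mm across, 55 mm high, origin at its underside.
- jar: Bystander: amber glass jar, 56 mm across, 60 mm high, origin at its underside.
- wax_spatula: Bystander: wax spatula 170 mm long, lying flat.
- brush: Bystander: brush 160 mm long, lying flat.
- wax_box: Bystander: cardboard wax box 70 x 100 x 25 mm, origin at its underside.
There are look-alikes about, which are no part of the job. What is shaped like the rest but purple is not meant. There is more than one size of the part that bears bar_grip; the job needs the smaller.

How it is judged:
By the outcome, as a careful person would: the job done as asked, in the order asked, and still so for the second after the job is handed in, with the robot touching nothing.
It also fails if it takes over 72 s, if anything falls off the work surface, if the arm or the gripper's body presses on something with over 40 N, if the wrist force passes 120 N, or if a joint passes its speed limit or range.

ROBOT

A 7-joint arm with a two-finger parallel gripper is mounted at the origin on the work surface. World frame = base frame: x ahead of the robot, y to its left, z up, the work surface at z = 0. Lengths are in m, angles in rad, forces in N, time in s.
With the tool pointing down it reaches from about 0.4 to 0.75 m from the base axis. Payload 19.5 kg.
Tool frame: the origin (TCP) lies at the very end of the fingers, on their centre line; the grasp point (between the pads) lies behind it (robot.grip_depth is the z of the grasp point in the tool frame, in m); z points along the fingers, y is the line along which they close (so a half turn about z gives the same grasp; the last joint's range is limited). The gripper opens to 85 mm and grips with 20 to 120 N. Pads are 22 mm wide; open, the fingers measure 114 mm over their backs; the gripper's body (76 mm by 85 mm) begins 54 mm behind the grasp point. The pads swing forward as they close: fully open they stand 13 mm farther back than shut.
Start: joints at [1.119, 0.707, -0.028, 1.485, 0.022, 0.951, -0.075], TCP at [0.229, -0.527, 0.231] pointing down, gripper open.
Joint ranges: [-2.71, 2.71], [-0.32, 2.16], [-1.57, 1.52], [0, 2.45], [-1.46, 4.6], [0, 2.02], [-2.83, 2.83]. Speed limits (rad/s): [1.89, 1.89, 2.57, 2.57, 3.01, 3.01, 3.01].

INTERFACE

Orientations are given as [roll, pitch, yaw] about the fixed x, y, z axes, in that order (R = Rz(yaw) Ry(pitch) Rx(roll)).
In Python, from cell import robot, optics, sign_off gives the robot as it stands. The module is installed in compiled form; this text tells all that it offers.
- The arm moves only by the tool play_rows, never from a script. Its argument "series" is a list of rows, each a list of 7 numbers: the turn, a rotation vector about the tool's x, y, z as a fraction of full scale, then the shift along the tool's x, y, z as a fraction of full scale, then the opening, from 0 (shut) to 1 (fully open). In form: [[rx, ry, rz, x, y, z, grip], ...]. A call has 1 to 10 rows; each row shifts and turns the commanded pose from where the row before left it, along the tool's axes as they then stand; what a row does not reach is not made up. Full scale, the value 1, is 0.15 m for a shift and 90 degrees for a turn. A row lasts 1/12 s, in which the tool goes at most 41.7 mm and 7.16 degrees, less where a joint would pass 70% of its speed; a pose out of reach is approached as far as the arm can. A call with a number of a shift or a turn outside -1 to 1 is refused whole. A call with a gripper value outside its range is refused whole. The fingers move at their own pace and stop on an object; "grip_force" is the grip in N (left out, the last holds). Time passes only in rows, so rows that do not move let the fingers close. It gives the time, the measured TCP pose, the force, the opening and the grip force at its end, in the units of the state.
- robot.get_state(): the state, without advancing time (a new reading comes with each control period).
- optics.camera(name): name is "scene" or "top" or "wrist"; returns a dict with "color" (480x640x3 uint8, blue, green, red), "range_z" (480x640 float32, m along the optical axis (not along the pixel's ray), 0 where there is no reading), "K" (3x3 intrinsics, pixels), "rvec" (rotation vector, rad) and "tvec" (3), from world to camera coordinates, as OpenCV has them. Camera axes: x right, y down, z forward; pixel columns grow to the right and rows downward; lengths in m; the calibration is good to about 2 mm. The wrist camera is an equidistant fisheye: a pixel r from the principal point sees the ray r / f radians off the axis. A picture is of the moment at which its call begins.
- sign_off(): hands the job in; it is judged then, once.
The state is a dict: "time": time; "joint_pos": joint angles; "qvel": joint speeds; "tau": joint torques, N m; "tool_pos": TCP position; "orientation": TCP orientation; "wrist_force": force on the tool from outside, world axes, zero at the start; "wrist_torque": the same for the moment, N m; "gripper_width": finger opening in m; "grasp_force": force on a finger pad.
Only numpy, scipy, OpenCV 4.12 (cv2) and the standard library are available. Lean on these libraries where they do the work, as an engineer would, in place of code of your own. Each camera call takes 0.05 s, during which the arm holds its last target. There are 200 camera calls.

## Working session

There is one attempt and no reset: what is moved stays moved. The work goes in short steps, Python scripts to look and compute and a tool call to move; the robot and the scene stay as the last step left them, time stands still between calls to the robot, and variables do not carry over. Pictures are saved under pics/ and viewed, at most 10 in all, crops included, and the job is handed in when it is done.

Besides the shell and the picture viewer there is one more tool, called as name(argument=value, ...) on one line, values as JSON. play_rows: Moves the arm, as the interface text tells. Shift numbers are shares of 0.15 m and turn numbers shares of 90 degrees, none past 1 either way. Its arguments: {"type":"object","properties":{"series":{"type":"array"},"grip_force":{"type":"number"}},"required":["series"]}

```bash
mkdir -p pics
cat > h.py <<'E'
import numpy as np,cv2
from cell import robot,optics
def cam(n):
    c=optics.camera(n);c['R']=cv2.Rodrigues(np.array(c['rvec'],float))[0];c['t']=np.array(c['tvec'],float).ravel();return c
def cloud(c,fish=False):
    K=c['K'];z=c['range_z'];v,u=np.mgrid[:480,:640]
    a=(u-K[0,2])/K[0,0];b=(v-K[1,2])/K[1,1]
    if fish:
        r=np.hypot(a,b)+1e-9;s=np.tan(np.minimum(r,1.5))/r;a=a*s;b=b*s
    P=np.dstack([a*z,b*z,z])
    return (P-c['t'])@c['R']
E
python3 - <<'E'
from h import *
print(robot.get_state(),robot.grip_depth)
for n in('scene','top'):
    c=cam(n);cv2.imwrite(f'pics/{n}0.png',c['color']);np.savez(f'{n}0.npz',**c);print(n,c['K'],-c['R'].T@c['t'],(c['range_z']>0).mean())
E
```

```text
{'time': 0.0, 'joint_pos': array([ 1.11928793,  0.70706097, -0.02763787,  1.48497076,  0.02198405,
        0.95089525, -0.07547125]), 'qvel': array([-8.65779713e-04, -3.88282328e-05, -4.47815426e-04,  1.33832548e-03,
        6.69967415e-04,  5.23612322e-05, -1.73904344e-04]), 'tau': array([-7.50681011e-04, -8.83216095e+01,  1.23439070e+00, -2.36171633e+01,
        1.69048284e-02,  6.44503263e-03, -2.74682890e-05]), 'tool_pos': array([ 0.2290133 , -0.5271552 ,  0.23085805]), 'orientation': array([-3.14055973e+00,  5.54746340e-06,  4.09843356e-01]), 'wrist_force': array([ 0.0465598 , -1.44931745, -0.28111365]), 'wrist_torque': array([ 0.02257461,  0.00788547, -0.06225038]), 'grasp_force': 0.0, 'gripper_width': 0.08566618338944394} -0.0187
scene [[477.68308531   0.         325.49078866]
 [  0.         477.68308531 236.50418893]
 [  0.           0.           1.        ]] [1.31983577 0.17913633 0.84336433] 0.996123046875
top [[475.59436777   0.         318.80109343]
 [  0.         475.59436777 239.23345857]
 [  0.           0.           1.        ]] [0.26345813 0.03089339 1.23468615] 0.99595703125
```

View pics/top0.png

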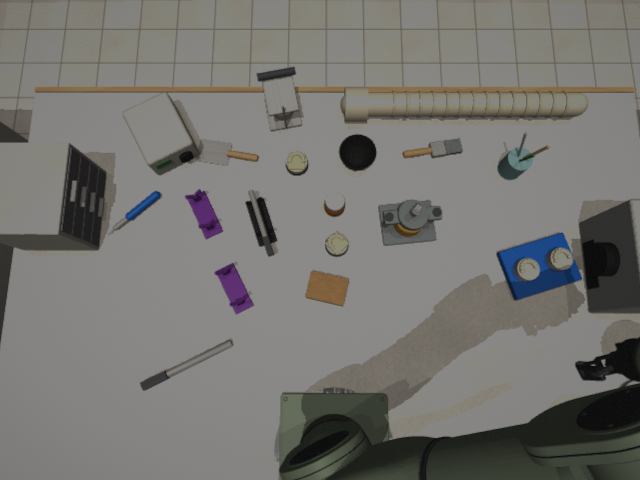

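View pics/scene0.png

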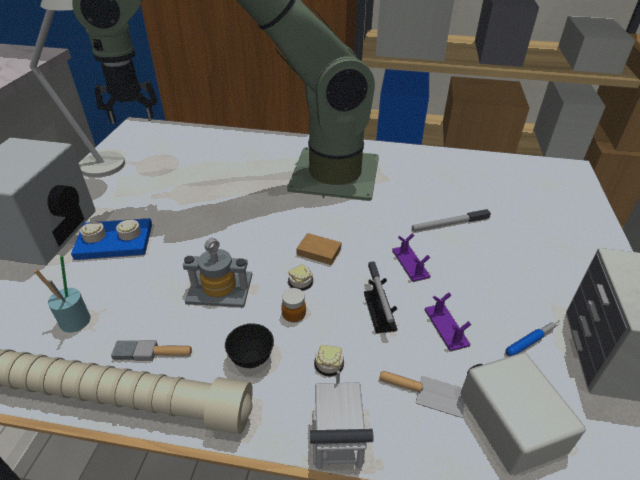

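The top view shows the black rest with the bar at about (262,222), the eye at about (413,212) on the press, and two purple look-alike rests. A longer bar lies loose at (187,365). The scene view shows the bar's grip end at (375,268), on the robot's side.

Run:
```python
from h import *
for n in('top','scene'):
    c=dict(np.load(f'{n}0.npz'));P=cloud(c)
    z=P[...,2]
    print(n,'table z',np.median(z[(abs(z)<.02)]))
    uv=(262,222) if n=='top' else (378,295)
    v,u=np.mgrid[:480,:640]
    m=(np.hypot(u-uv[0],v-uv[1])<50)&(z>.050)&(z<.075)
    # keep component nearest centre
    k,l,s,ce=cv2.connectedComponentsWithStats(m.astype(np.uint8));
    for i in range(1,k):
        if s[i,4]>30:
            q=P[l==i];xy=q[:,:2];mu=xy.mean(0);w=np.linalg.svd(xy-mu,full_matrices=False)[2][0];w*=np.sign(w[0]);t=(xy-mu)@w
            print('bar?',s[i],mu,np.arctan2(w[1],w[0]),'ends',mu+w*t.min(),mu+w*t.max(),t.max()-t.min(),'z',np.percentile(q[:,2],[5,50,95]))
            j=np.argsort(t)[::max(1,len(t)//12)]
            print([(round(float(t[a]),3),int(c['color'][l==i][a].max())) for a in j])
    uv=(413,212) if n=='top' else (212,250)
    m=(np.hypot(u-uv[0],v-uv[1])<25)&(z>.125)&(z<.17)
    q=P[m];xy=q[:,:2];mu=xy.mean(0);U,S,W=np.linalg.svd(xy-mu,full_matrices=False)
    print('eye',m.sum(),mu,(xy.min(0)+xy.max(0))/2,'ang long',np.arctan2(W[0,1],W[0,0]),S/np.sqrt(len(q)),'zmax',q[:,2].max())
    m=(np.hypot(u-uv[0],v-uv[1])<45)&(z>.093)&(z<.103);q=P[m];print('hub',len(q),(q.min(0)+q.max(0))/2,np.ptp(q,axis=0))
    m=(np.hypot(u-uv[0],v-uv[1])<60)&(z>.08)&(z<.094);q=P[m];print('xhead',len(q),(q.min(0)+q.max(0))/2,cv2.minAreaRect(q[:,:2].astype(np.float32)))
    img=c['color']
    x,y=(383,182) if n=='top' else(170,225)
    cv2.imwrite(f'pics/eye_{n}.png',cv2.resize(img[y:y+60,x:x+80],None,fx=6,fy=6,interpolation=2))
```

```text
top table z 0.0005198151248429929
bar? [245 190  29  67 482] [0.5524341  0.18764341] 0.3243477838998501 ends [0.46817375 0.15931326] [0.63884816 0.21669769] 0.18006312051922246 z [0.05422706 0.06111912 0.06583173]
[(-0.089, 73), (-0.075, 57), (-0.059, 58), (-0.043, 57), (-0.029, 17), (-0.022, 105), (-0.005, 114), (0.014, 57), (0.033, 121), (0.052, 108), (0.061, 16), (0.07, 99), (0.09, 110)]
eye 88 [ 0.56324028 -0.19239806] [ 0.56470261 -0.19419954] ang long 2.4930750116098928 [0.00849668 0.00443907] zmax 0.15887083804595672
hub 715 [ 0.56487374 -0.19466132  0.09800541] [0.07435284 0.13935576 0.00998126]
xhead 358 [ 0.56258262 -0.19381509  0.08731185] ((0.5615624785423279, -0.19446706771850586), (0.06738819181919098, 0.14493858814239502), 9.58012866973877)
scene table z 0.0019420084504021132
bar? [368 261  29  62 536] [0.560023   0.18830179] 0.3288716297567735 ends [0.46917506 0.1572986 ] [0.64143516 0.21608488] 0.18201474804069673 z [0.05408925 0.06211847 0.06565391]
[(-0.096, 129), (-0.077, 68), (-0.058, 124), (-0.042, 146), (-0.032, 25), (-0.027, 131), (-0.004, 96), (0.017, 114), (0.037, 130), (0.052, 24), (0.057, 18), (0.069, 126), (0.083, 76)]
eye 174 [ 0.56839221 -0.19368715] [ 0.5680573  -0.19474644] ang long -0.6339022575863096 [0.0089552  0.00441466] zmax 0.15983687878925454
hub 693 [ 0.56743661 -0.19499119  0.09798794] [0.07761495 0.14137766 0.00994581]
xhead 432 [ 0.57424302 -0.19334598  0.08696682] ((0.576686441898346, -0.19333893060684204), (0.05776483193039894, 0.14293844997882843), 4.2900776863098145)
```

View pics/eye_scene.png

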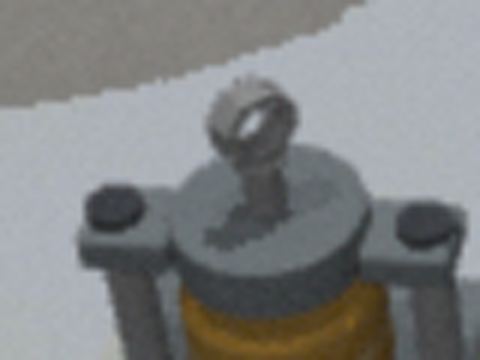

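The loop's hole faces about 0.93 rad, centred near (0.566, -0.194). The bar's direction is about 0.326 rad, with its grip near (0.492, 0.166). Next I move above the grip.

play_rows(series=[[0, 0, 0, 0.172, -0.177, 0.0, 1], [0, 0, 0, 0.172, -0.177, 0.0, 1], [0, 0, 0, 0.172, -0.177, 0.0, 1], [0, 0, 0, 0.172, -0.177, 0.0, 1], [0, 0, 0, 0.172, -0.177, 0.0, 1], [0, 0, 0, 0.172, -0.177, 0.0, 1], [0, 0, 0, 0.172, -0.177, 0.0, 1], [0, 0, 0, 0.172, -0.177, 0.0, 1], [0, 0, 0, 0.172, -0.177, 0.0, 1], [0, 0, 0, 0.172, -0.177, 0.0, 1]])

```text
time: 0.93
tool_pos: [0.3601, -0.1793, 0.2313]
orientation: [-3.141, 0.0, 0.41]
wrist_force: [1.6, 0.3, 0.0]
gripper_width: 0.0856
grasp_force: 0.0
```

play_rows(series=[[0, 0, 0, 0.172, -0.177, 0.05, 1], [0, 0, 0, 0.172, -0.177, 0.05, 1], [0, 0, 0, 0.172, -0.177, 0.05, 1], [0, 0, 0, 0.172, -0.177, 0.05, 1], [0, 0, 0, 0.172, -0.177, 0.05, 1], [0, 0, 0, 0.172, -0.177, 0.05, 1], [0, 0, 0, 0.172, -0.177, 0.05, 1], [0, 0, 0, 0.172, -0.177, 0.05, 1], [0, 0, 0, 0.172, -0.177, 0.05, 1], [0, 0, 0.054, 0.172, -0.177, 0.05, 1]])

```text
time: 1.77
tool_pos: [0.491, 0.1671, 0.1558]
orientation: [-3.141, 0.0, 0.327]
wrist_force: [0.8, -1.3, 0.6]
gripper_width: 0.0851
grasp_force: 0.0
```

```bash
cat >> h.py <<'E'
from scipy.spatial.transform import Rotation as Rn
def to(target,yaw=None):
    """units (of 0.15 m) in the tool axes to bring the TCP to target, turn units about tool z"""
    s=robot.get_state();R=Rn.from_euler('xyz',s['orientation'])
    d=R.inv().apply(np.array(target)-s['tool_pos'])/.15
    o='' 
    if yaw is not None:
        rv=(R.inv()*Rn.from_euler('xyz',[np.pi,0,yaw])).as_rotvec();o=(rv/(np.pi/2)).round(4)
    print('t',round(s['time'],2),'pos',s['tool_pos'].round(4),'rpy',s['orientation'].round(4),'q7',s['joint_pos'][6].round(2),'F',s['wrist_force'].round(2),'T',s['wrist_torque'].round(3),'w',s['gripper_width'],s['grasp_force']);print('shift',d.round(4),'turn',o)
E
python3 - <<'E'
from h import *
c=cam('wrist');cv2.imwrite('pics/w1.png',c['color']);np.savez('w1.npz',**c)
to([.4923,.166,.036],.326);print(c['K'])
E
```

```text
t 1.82 pos [0.4918 0.1746 0.1543] rpy [-3.1377e+00 -6.0000e-04  3.2220e-01] q7 -1.48 F [-5.73 11.91 -3.94] T [0.528 0.37  0.034] w 0.08498282094564058 0.0
shift [-0.0158  0.0585  0.7882] turn [-0.0025 -0.0004 -0.0024]
[[371.64829954   0.         318.73572335]
 [  0.         371.64829954 246.71233647]
 [  0.           0.           1.        ]]
```

View pics/w1.png

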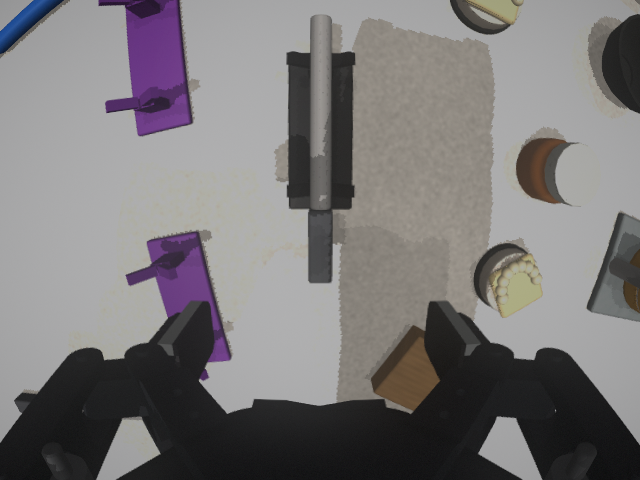

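The wrist view shows the bar upright at column 320: tip at row 18, grip from row 208 to row 282. A purple rest sits clear of the left finger's descent, at about (195,300).

```bash
cat >> h.py <<'E'
def bar(c,zlo,zhi,col=(280,360),rows=(0,300)):
    P=cloud(c,True);m=np.zeros((480,640),bool);m[rows[0]:rows[1],col[0]:col[1]]=1
    m&=(P[...,2]>zlo)&(P[...,2]<zhi);xy=P[m][:,:2];mu=xy.mean(0)
    w=np.linalg.svd(xy-mu,full_matrices=False)[2][0];t=(xy-mu)@w
    return m.sum(),mu,np.arctan2(w[1],w[0]),mu+w*t.min(),mu+w*t.max(),np.ptp(t),np.percentile(P[m][:,2],[5,50,95])
E
python3 - <<'E'
from h import *
c=cam('wrist')
print('all',bar(c,.05,.075,(309,333)));print('grip',bar(c,.05,.075,(306,335),(212,290)))
P=cloud(c,True)
for u,v in[(320,245),(310,245),(330,245),(321,100)]:print(P[v,u].round(4))
# gap under: purple rest nearest the gripper
m=(c['color'][...,0]>c['color'][...,1].astype(int)+40)&(c['color'][...,2]>c['color'][...,1].astype(int)+40)&(P[...,2]>.01);q=P[m]
R=Rn.from_euler('xyz',[np.pi,0,.326]);L=R.inv().apply(q-[.4923,.166,.036]);k=abs(L[:,0])<.045;print('purple in tool y',np.sort(abs(L[k,1]))[:3],q[k][:,2].max())
to([.4923,.166,.036],.326)
E
```

```text
all (np.int64(3852), array([0.55359921, 0.19142077]), np.float64(-2.816851652530693), array([0.638734  , 0.22008219]), array([0.46819093, 0.16266727]), np.float64(0.17994836274131765), array([0.05513079, 0.06100245, 0.06314468]))
grip (np.int64(1217), array([0.49448421, 0.17049974]), np.float64(-2.8138386658075714), array([0.51856796, 0.17868863]), array([0.46853236, 0.16167566]), np.float64(0.052848854450237834), array([0.06080966, 0.06251927, 0.06368291]))
[0.4966 0.1757 0.0626]
[ 0.4778  0.1783 -0.0009]
[0.4989 0.1696 0.0635]
[0.5853 0.2047 0.0595]
purple in tool y [0.11396465] 0.010019123578841483
t 1.87 pos [0.4909 0.1709 0.1547] rpy [-3.1395e+00  5.0000e-04  3.2790e-01] q7 -1.47 F [ 0.48 -0.34  0.16] T [-0.045 -0.013  0.039] w 0.08544668438414552 0.0
shift [-0.001   0.0355  0.7913] turn [-0.0013  0.0003  0.0012]
```

play_rows(series=[[0, 0, 0, 0, 0.02, 0.1, 1], [0, 0, 0, 0, 0, 0.15, 1], [0, 0, 0, 0, 0, 0.1, 1], [0, 0, 0, 0, 0, 0.05, 1], [0, 0, 0, 0, 0, 0, 1], [0, 0, 0, 0, 0, 0, 1], [0, 0, 0, 0, 0, 0, 1]])

```text
time: 2.45
tool_pos: [0.4921, 0.1624, 0.0972]
orientation: [-3.141, -0.001, 0.325]
wrist_force: [0.1, -0.2, -1.0]
gripper_width: 0.0853
grasp_force: 0.0
```

Run:
```python
from h import *
c=cam('wrist');cv2.imwrite('pics/w2.png',c['color'])
P=cloud(c,True);z=P[...,2];L=Rn.from_euler('xyz',[np.pi,0,.326]).inv().apply((P-[.4923,.167,0]).reshape(-1,3)).reshape(P.shape)
m=(abs(L[...,1])<.02)&(L[...,0]>-.06)&(L[...,0]<.2)&(z>.052)&(z<.07)
for n,k in(('all',m),('grip',m&(L[...,0]<.02))):
    xy=P[k][:,:2];mu=xy.mean(0);w=np.linalg.svd(xy-mu,full_matrices=False)[2][0];w*=np.sign(w[0]);t=(xy-mu)@w;print(n,k.sum(),mu,np.arctan2(w[1],w[0]),mu+w*t.min(),mu+w*t.max(),np.ptp(t))
to([.4923,.168,.036],.326)
```

```text
all 11162 [0.55146487 0.18655852] 0.3249445125428655 [0.47025275 0.1591993 ] [0.62840972 0.21248016] 0.16689062273360858
grip 2427 [0.49189989 0.1665364 ] 0.33636565869661017 [0.47035036 0.15900154] [0.51129701 0.17331866] 0.04337750536129387
t 2.5 pos [0.4921 0.1625 0.0972] rpy [-3.1415e+00 -1.2000e-03  3.2490e-01] q7 -1.45 F [-0.58 -1.42 -0.05] T [-0.016 -0.003  0.013] w 0.08563990520539198 0.0
shift [ 0.0122 -0.0344  0.4081] turn [-0.0001 -0.0008 -0.0007]
```

play_rows(series=[[0, 0, 0, 0.01, -0.027, 0.1, 1], [0, 0, 0, 0, 0, 0.12, 1], [0, 0, 0, 0, 0, 0.1, 1], [0, 0, 0, 0, 0, 0.058, 1], [0, 0, 0, 0, 0, 0.03, 1], [0, 0, 0, 0, 0, 0, 1], [0, 0, 0, 0, 0, 0, 1]])

```text
time: 3.08
tool_pos: [0.4922, 0.1668, 0.0358]
orientation: [-3.141, -0.001, 0.325]
wrist_force: [0.4, 0.4, -0.4]
gripper_width: 0.0854
grasp_force: 0.0
```

play_rows(series=[[0, 0, 0, 0, 0, 0, 0], [0, 0, 0, 0, 0, 0, 0], [0, 0, 0, 0, 0, 0, 0], [0, 0, 0, 0, 0, 0, 0], [0, 0, 0, 0, 0, 0, 0], [0, 0, 0, 0, 0, 0, 0], [0, 0, 0, 0, 0, 0, 0], [0, 0, 0, 0, 0, 0, 0]], grip_force=80)

```text
time: 3.75
tool_pos: [0.492, 0.1666, 0.0352]
orientation: [3.142, -0.0, 0.325]
wrist_force: [0.7, -0.8, 2.8]
gripper_width: 0.0149
grasp_force: 78.7
```

Run:
```python
from h import *
to([.4923,.168,.036],.326)
```

```text
t 3.75 pos [0.492  0.1666 0.0352] rpy [ 3.1416e+00 -1.0000e-04  3.2480e-01] q7 -1.44 F [ 0.65 -0.82  2.8 ] T [-0.189 -0.091 -0.04 ] w 0.014850537154379003 78.67148995399475
shift [ 0.005  -0.0078 -0.0053] turn [ 0.     -0.0001 -0.0008]
```

play_rows(series=[[0, 0, 0, 0, 0, -0.05, 0], [0, 0, 0, 0, 0, -0.12, 0], [0, 0, 0, 0, 0, -0.2, 0], [0, 0, 0, 0, 0, -0.25, 0], [0, 0, 0, 0, 0, -0.2, 0], [0, 0, 0, 0, 0, -0.12, 0], [0, 0, 0, 0, 0, -0.03, 0], [0, 0, 0, -0.03, 0.07, 0, 0], [0, 0, 0, -0.06, 0.14, 0, 0], [0, 0, 0, -0.088, 0.209, 0, 0]])

```text
time: 4.58
tool_pos: [0.4858, 0.0993, 0.1795]
orientation: [-3.141, 0.001, 0.329]
wrist_force: [0.4, -0.2, -1.2]
gripper_width: 0.0148
grasp_force: 78.2
```

play_rows(series=[[0, 0, 0, -0.088, 0.209, 0, 0], [0, 0, 0, -0.088, 0.209, 0, 0], [0, 0, 0, -0.088, 0.209, 0, 0], [0, 0, 0, -0.088, 0.209, 0, 0], [0, 0, 0, -0.088, 0.209, 0, 0], [0, 0, 0, -0.088, 0.209, 0, 0], [0, 0, 0, -0.088, 0.209, 0, 0], [0, 0, 0, -0.088, 0.209, 0, 0], [0, 0, 0, -0.088, 0.209, 0, 0], [0, 0, 0, -0.088, 0.209, 0, 0]])

```text
time: 5.42
tool_pos: [0.4602, -0.2425, 0.1794]
orientation: [-3.14, 0.001, 0.325]
wrist_force: [0.8, -0.1, -1.6]
gripper_width: 0.0147
grasp_force: 78.2
```

play_rows(series=[[0, 0, 0, -0.088, 0.209, 0, 0], [0, 0, 0, -0.088, 0.209, 0, 0], [0, 0, 0, -0.06, 0.14, 0, 0], [0, 0, 0, -0.03, 0.07, 0, 0], [0, 0, -0.07, 0, 0, 0, 0], [0, 0, -0.07, 0, 0, 0, 0], [0, 0, -0.07, 0, 0, 0, 0], [0, 0, -0.07, 0, 0, 0, 0], [0, 0, -0.07, 0, 0, 0, 0], [0, 0, -0.035, 0, 0, 0, 0]])

```text
time: 6.25
tool_pos: [0.4534, -0.342, 0.1795]
orientation: [-3.14, -0.001, 0.937]
wrist_force: [-0.1, -0.1, -2.3]
gripper_width: 0.0147
grasp_force: 78.2
```

play_rows(series=[[0, 0, 0, 0, 0, 0, 0], [0, 0, 0, 0, 0, 0, 0], [0, 0, 0, 0, 0, 0, 0], [0, 0, 0, 0, 0, 0, 0]])

```text
time: 6.58
tool_pos: [0.4539, -0.3424, 0.1803]
orientation: [-3.141, -0.0, 0.928]
wrist_force: [1.4, -0.1, -1.2]
gripper_width: 0.0148
grasp_force: 78.2
```

Run:
```python
from h import *
to([.455,-.342,.1213],.93)
c=cam('wrist');cv2.imwrite('pics/w3.png',c['color']);np.savez('w3.npz',**c)
s=robot.get_state();print('q',s['joint_pos'].round(2))
# bar in hand: points near the tool axis plane
P=cloud(c,True);R=Rn.from_euler('xyz',s['orientation']);L=R.inv().apply((P-s['tool_pos']).reshape(-1,3)).reshape(P.shape)
m=(abs(L[...,1])<.015)&(L[...,0]>.03)&(L[...,0]<.2)&(abs(L[...,2]+.0187)<.03)
q=L[m]
for a in np.arange(.03,.17,.02):
    k=abs(q[:,0]-a)<.008
    if k.sum():print(round(a,2),k.sum(),(q[k,1].min()+q[k,1].max())/2,'top z',np.percentile(q[k,2],3))
print('tip',q[:,0].max())
# eye
z=P[...,2];m=(np.hypot(P[...,0]-.566,P[...,1]+.194)<.03)&(z>.125)&(z<.165)
v,u=np.nonzero(m);q=P[m];xy=q[:,:2];mu=xy.mean(0);W=np.linalg.svd(xy-mu,full_matrices=False)[2]
print('eye',m.sum(),mu,cv2.minAreaRect(xy.astype(np.float32)),np.arctan2(W[0,1],W[0,0]),u.mean(),v.mean(),q[:,2].max())
```

```text
t 6.58 pos [ 0.4539 -0.3424  0.1803] rpy [-3.141e+00 -1.000e-04  9.284e-01] q7 -0.19 F [ 1.38 -0.07 -1.2 ] T [-0.083  0.025 -0.017] w 0.014833061296302581 78.20912718772888
shift [0.0065 0.0048 0.3934] turn [-0.0003 -0.0001 -0.001 ]
q [ 0.67  0.76 -0.16  1.57  0.15  0.82 -0.19]
0.03 959 0.0006573510239823786 top z -0.02665044005760952
0.05 2073 0.0006013150956641921 top z -0.026593504489232905
0.07 2147 0.000524498883522607 top z -0.026611986555636378
0.09 2059 0.0005151858475746333 top z -0.02669302864555753
0.11 1743 0.0007125623454875257 top z -0.026650895063105386
tip 0.11913334223896191<stdin>:15: RuntimeWarning: Mean of empty slice.
  ret = um.true_divide(
Traceback (most recent call last):
IndexError: index 0 is out of bounds for axis 0 with size 0
```

View pics/w3.png

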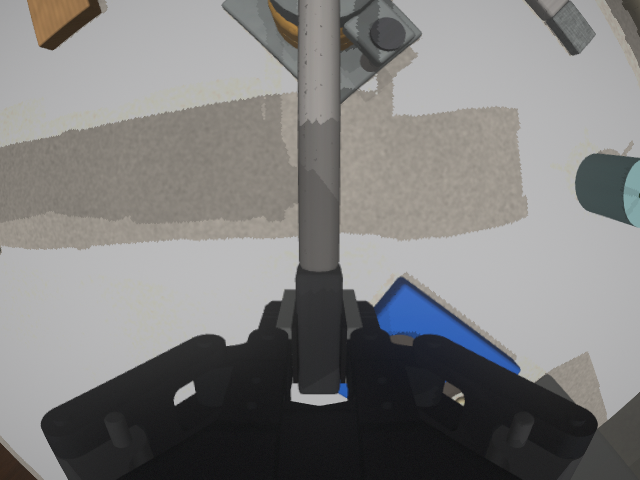

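The wrist view shows the bar held straight, at column 319. The eye is out of its view, so I lower to loop height and compare bar and eye in the fixed cameras.

play_rows(series=[[0, 0, 0, 0, 0, 0.08, 0], [0, 0, 0, 0, 0, 0.12, 0], [0, 0, 0, 0, 0, 0.12, 0], [0, 0, 0, 0, 0, 0.06, 0], [0, 0, 0, 0, 0, 0.02, 0], [0, 0, 0, 0, 0, 0, 0], [0, 0, 0, 0, 0, 0, 0], [0, 0, 0, 0, 0, 0, 0]])

```text
time: 7.3
tool_pos: [0.4542, -0.3428, 0.1214]
orientation: [3.14, -0.0, 0.93]
wrist_force: [0.8, -0.2, -1.6]
gripper_width: 0.0148
grasp_force: 78.2
```

Run:
```python
from h import *
to([.455,-.342,.1204],.93)
s=robot.get_state()
c=cam('top');d=cam('scene');np.savez('t4.npz',**c);np.savez('s4.npz',**d)
w=np.array([np.cos(s['orientation'][2]),np.sin(s['orientation'][2]),0]);n=np.array([-w[1],w[0],0])
for nm,k in(('top',c),('scene',d)):
    P=cloud(k);A=(P-[*s['tool_pos'][:2],0]);a=A@w;b=A@n;z=P[...,2]
    for lo in(.05,.07,.09,.11,.13,.15):
        m=(a>lo)&(a<lo+.02)&(abs(b)<.02)&(z>.12)&(z<.16)
        if m.sum()>3:print(nm,'rod',lo,m.sum(),'b',b[m].min().round(4),b[m].max().round(4),'zmax',np.percentile(z[m],95).round(4),'amax',a[m].max().round(4))
    m=(np.hypot(P[...,0]-.566,P[...,1]+.194)<.03)&(z>.122)&(z<.17);q=P[m];xy=q[:,:2];mu=xy.mean(0);W=np.linalg.svd(xy-mu,full_matrices=False)[2]
    r=cv2.minAreaRect(xy.astype(np.float32));print(nm,'eye',m.sum(),mu,r,np.arctan2(W[0,1],W[0,0]),'a,b',a[m].min(),a[m].max(),b[m].min(),b[m].max(),'z',z[m].min(),z[m].max())
def crop(k,x):
    p,_=cv2.projectPoints(np.array([x]),np.array(k['rvec'],float),np.array(k['tvec'],float),k['K'],None);u,v=p.ravel().astype(int);u0,v0=u-30,v-22;print(u0,v0);return cv2.resize(k['color'][v0:v0+60,u0:u0+66],None,fx=6,fy=6,interpolation=cv2.INTER_CUBIC)
cv2.imwrite('pics/pair.png',np.hstack([crop(c,[.56,-.205,.14]),crop(d,[.56,-.205,.14])]))
```

```text
t 7.3 pos [ 0.4542 -0.3428  0.1214] rpy [ 3.1405e+00 -1.0000e-04  9.2950e-01] q7 -0.21 F [ 0.79 -0.17 -1.62] T [-0.086 -0.011 -0.008] w 0.014764636054982905 78.21866512298584
shift [0.0074 0.0008 0.0069] turn [ 0.0007 -0.0001 -0.0003]
top rod 0.05 51 b -0.0045 0.0083 zmax 0.1496 amax 0.0693
top rod 0.07 51 b -0.0059 0.0084 zmax 0.1503 amax 0.0893
top rod 0.09 51 b -0.0057 0.0082 zmax 0.15 amax 0.109
top rod 0.11 51 b -0.0048 0.0091 zmax 0.1494 amax 0.13
top rod 0.13 51 b -0.0045 0.0095 zmax 0.1506 amax 0.15
top rod 0.15 16 b -0.0051 0.0082 zmax 0.1495 amax 0.156
top eye 95 [ 0.56323991 -0.19229014] ((0.5648652911186218, -0.1935516744852066), (0.020605716854333878, 0.030384812504053116), 72.74608612060547) 2.4888416990731965 a,b 0.17604217384358442 0.19605433599995806 -0.01614767547993165 0.01589011222174124 z 0.12269391595852676 0.16093043112484715
scene rod 0.05 32 b -0.0068 0.0054 zmax 0.1507 amax 0.0691
scene rod 0.07 38 b -0.0068 0.0053 zmax 0.1505 amax 0.0896
scene rod 0.09 38 b -0.0068 0.0065 zmax 0.1499 amax 0.1094
scene rod 0.11 37 b -0.0071 0.0067 zmax 0.1503 amax 0.1292
scene rod 0.13 39 b -0.0085 0.0054 zmax 0.1506 amax 0.1495
scene rod 0.15 29 b -0.0072 0.0069 zmax 0.1493 amax 0.1581
scene eye 184 [ 0.56849464 -0.19387498] ((0.5595731735229492, -0.20024272799491882), (0.04023025184869766, 0.03170318901538849), 39.3038330078125) -0.6208966199363652 a,b 0.15633460014477482 0.19660460189327714 -0.01788786079742562 0.014857809855180315 z 0.12289615363667493 0.1593674633591507
390 189
178 221
```

View pics/pair.png

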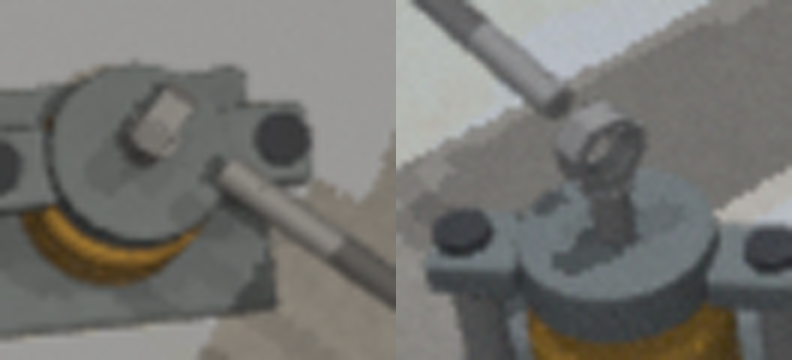

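The left view (top camera) shows the rod tip at (225,170) pointing at the loop at (160,122). The right view (scene camera) shows the tip at (560,100) and the hole at (603,147). I check the alignment in pixels against projections.

Run:
```python
from h import *
s=robot.get_state();yaw=s['orientation'][2];w=np.array([np.cos(yaw),np.sin(yaw),0]);n=np.array([-w[1],w[0],0]);T=s['tool_pos']
def proj(k,X):return cv2.projectPoints(np.float64(X),k['rvec'].astype(float),k['tvec'].astype(float),k['K'],None)[0][:,0]
C=np.array([.566,-.194,.14]);res=[];rows=[]
for nm in('t4','s4'):
    k=dict(np.load(nm+'.npz'));P=cloud(k);z=P[...,2];A=P-[*T[:2],0];a=A@w;b=A@n
    m=(a>.05)&(a<.145)&(abs(b)<.015)&(z>.12)&(z<.16);v,u=np.nonzero(m)
    ax=proj(k,[T+w*x+[0,0,.0196] for x in(.05,.145)]);d=ax[1]-ax[0];d/=np.linalg.norm(d);pn=np.array([-d[1],d[0]])
    # mask-centre offset across the rod
    e=(np.c_[u,v]-ax[0])@pn;t=(np.c_[u,v]-ax[0])@d;off=np.mean([(e[abs(t-q)<1.5].min()+e[abs(t-q)<1.5].max())/2 for q in np.arange(3,t.max()-3,1)])
    o=dict(np.load(('top0' if nm=='t4' else 'scene0')+'.npz'));P0=cloud(o);z0=P0[...,2]
    me=(np.hypot(P0[...,0]-C[0],P0[...,1]-C[1])<.028)&(z0>.127)&(z0<.17);ve,ue=np.nonzero(me)
    # octagon loop projected outline
    l=.93;wl=np.array([np.cos(l),np.sin(l),0]);nl=np.array([-wl[1],wl[0],0]);r=.0155/np.cos(np.pi/8)
    O=[C+wl*x+r*(np.cos(g)*nl+np.sin(g)*np.array([0,0,1])) for x in(-.007,.007) for g in np.pi/8+np.arange(8)*np.pi/4]
    # visible part above z=.127
    O=[np.array([p[0],p[1],max(p[2],.127)]) for p in O]
    po=proj(k,O);eo=(np.c_[ue,ve]-po.mean(0))
    f=lambda q,dd:(lambda y:(np.percentile(y,1)+np.percentile(y,99))/2)(q@dd)
    up=proj(k,[C,C+[0,0,.01]]);
    print(nm,'rod off px',off,'eye px offset across rod',f(np.c_[ue,ve],pn)-f(po,pn),'along',f(np.c_[ue,ve],d)-f(po,d),'px/mm in n,z:',[((proj(k,[C+.001*x])-proj(k,[C]))[0]@pn).round(3) for x in(n,np.array([0,0,1.]))])
```

```text
t4 rod off px -0.34398613743971507 eye px offset across rod 0.13148214747880616 along -0.17864335157457845 px/mm in n,z: [np.float64(-0.403), np.float64(0.139)]
s4 rod off px -0.5395234286649632 eye px offset across rod -0.42327521742433305 along -0.6300968163436664 px/mm in n,z: [np.float64(-0.399), np.float64(-0.217)]
```

play_rows(series=[[0, 0, 0, 0.02, 0.009, 0, 0], [0, 0, 0, 0.05, 0, 0, 0], [0, 0, 0, 0.04, 0, 0, 0], [0, 0, 0, 0.02, 0, 0, 0], [0, 0, 0, 0.02, 0, 0, 0], [0, 0, 0, 0.02, 0, 0, 0], [0, 0, 0, 0.02, 0, 0, 0], [0, 0, 0, 0.02, 0, 0, 0]])

```text
time: 8.07
tool_pos: [0.4739, -0.3179, 0.1206]
orientation: [-3.141, 0.0, 0.93]
wrist_force: [-0.3, 0.0, -1.8]
gripper_width: 0.0145
grasp_force: 78.2
```

Run:
```python
from h import *
to([.566-.095*.598,-.194-.095*.8015,.1205],.93)
```

```text
t 8.07 pos [ 0.4739 -0.3179  0.1206] rpy [-3.1414  0.      0.9297] q7 -0.25 F [-0.3   0.02 -1.81] T [-0.048  0.114  0.025] w 0.014472668766135005 78.21695923805237
shift [ 0.3959 -0.0023  0.0004] turn [-0.0001  0.     -0.0002]
```

play_rows(series=[[0, 0, 0, 0.03, 0, 0, 0], [0, 0, 0, 0.03, 0, 0, 0], [0, 0, 0, 0.05, 0, 0, 0], [0, 0, 0, 0.07, 0, 0, 0], [0, 0, 0, 0.08, 0, 0, 0], [0, 0, 0, 0.07, 0, 0, 0], [0, 0, 0, 0.05, 0, 0, 0], [0, 0, 0, 0.016, 0, 0, 0], [0, 0, 0, 0, 0, 0, 0], [0, 0, 0, 0, 0, 0, 0]])

```text
time: 8.9
tool_pos: [0.5092, -0.2708, 0.1206]
orientation: [-3.142, 0.0, 0.93]
wrist_force: [-0.3, -0.4, -1.4]
gripper_width: 0.0147
grasp_force: 78.2
```

Run:
```python
from h import *
to([.566-.095*.598,-.194-.095*.8015,.1205],.93)
c=cam('top');d=cam('scene')
def crop(k,x):
    p,_=cv2.projectPoints(np.array([x]),np.array(k['rvec'],float),np.array(k['tvec'],float),k['K'],None);u,v=p.ravel().astype(int);u0,v0=u-30,v-22;return cv2.resize(k['color'][v0:v0+60,u0:u0+66],None,fx=6,fy=6,interpolation=cv2.INTER_CUBIC)
cv2.imwrite('pics/pair2.png',np.hstack([crop(c,[.56,-.205,.14]),crop(d,[.56,-.205,.14])]))
```

```text
t 8.9 pos [ 0.5092 -0.2708  0.1206] rpy [-3.1415e+00  4.0000e-04  9.2960e-01] q7 -0.33 F [-0.26 -0.4  -1.42] T [-0.061  0.096  0.032] w 0.014692912302535737 78.21729183197021
shift [ 0.0037 -0.0027  0.0004] turn [-0.0001  0.0002 -0.0003]
```

View pics/pair2.png

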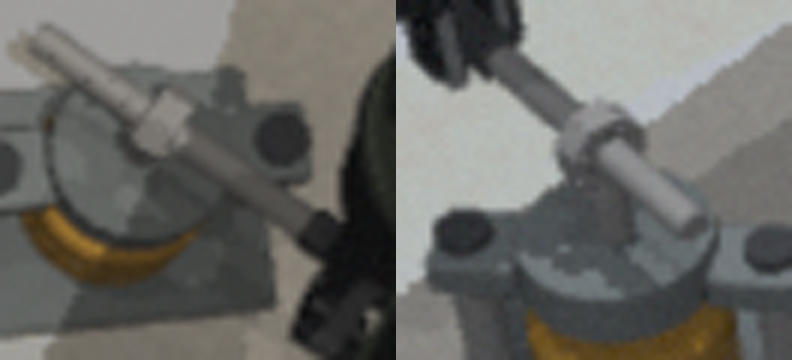

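The rod is through the loop: the tip shows beyond the eye at (40,40) on the left and (695,215) on the right. I start turning clockwise about the eye's axis.

play_rows(series=[[0, 0, 0.0191, 0.0003, -0.0191, 0, 0], [0, 0, 0.0382, 0.0011, -0.0382, 0, 0], [0, 0, 0.0382, 0.0011, -0.0382, 0, 0], [0, 0, 0.0382, 0.0011, -0.0382, 0, 0], [0, 0, 0.0382, 0.0011, -0.0382, 0, 0], [0, 0, 0.0382, 0.0011, -0.0382, 0, 0], [0, 0, 0.0382, 0.0011, -0.0382, 0, 0], [0, 0, 0.0191, 0.0003, -0.0191, 0, 0], [0, 0, 0, 0, 0, 0, 0], [0, 0, 0, 0, 0, 0, 0]])

```text
time: 9.83
tool_pos: [0.4829, -0.2412, 0.1207]
orientation: [3.141, 0.0, 0.51]
wrist_force: [-2.6, -3.3, -0.4]
gripper_width: 0.0147
grasp_force: 78.3
```

```bash
cat > m.py <<'E'
from h import *
s=robot.get_state();C=np.array([.5666,-.1945]);r=s['tool_pos'][:2]-C;th=s['orientation'][2];F=s['wrist_force'];n=np.array([-np.sin(th),np.cos(th)]);w=np.array([np.cos(th),np.sin(th)])
print('t',round(s['time'],2),'yaw',th.round(4),'dir to eye',np.arctan2(-r[1],-r[0]).round(4),'rho',np.hypot(*r).round(4),'z',s['tool_pos'][2].round(4),'rp',s['orientation'][:2].round(3),'F w,n,z',(F[:2]@w).round(2),(F[:2]@n).round(2),F[2].round(2),'T',s['wrist_torque'].round(3),'M_eye',(s['wrist_torque'][2]+r[0]*F[1]-r[1]*F[0]).round(3),'q7',s['joint_pos'][6].round(2))
E
python3 m.py
```

```text
t 9.83 yaw 0.5102 dir to eye 0.5086 rho 0.0958 z 0.1207 rp [3.141 0.   ] F w,n,z -3.84 -1.58 -0.36 T [-0.864  0.367 -0.179] M_eye -0.027 q7 -0.65
```

```bash
cat > m2.py <<'E'
from h import *
import sys
C=np.array([.5666,-.1945]);A=[]
for i in range(6):
    k=optics.camera('top') if i<5 else cam('scene')
    s=robot.get_state();A.append(np.r_[s['wrist_force'],s['wrist_torque']])
A=np.array(A);F=A.mean(0);r=s['tool_pos'][:2]-C;th=s['orientation'][2];n=np.array([-np.sin(th),np.cos(th)]);w=np.array([np.cos(th),np.sin(th)])
print('t',round(s['time'],2),'yaw',th.round(4),'dir to eye',np.arctan2(-r[1],-r[0]).round(4),'rho',np.hypot(*r).round(4),'Fw',(F[:2]@w).round(2),'Fn',(F[:2]@n).round(2),'Fz',F[2].round(2),'T',F[3:].round(3),'sd',A.std(0).round(2),'M',(F[5]+r[0]*F[1]-r[1]*F[0]).round(3))
P=cloud(k);z=P[...,2];m=(np.hypot(P[...,0]-.567,P[...,1]+.194)<.022)&(z>.151)&(z<.17);xy=P[m][:,:2]
W=np.linalg.svd(xy-xy.mean(0),full_matrices=False)[2];print('eye long axis -> x dir',m.sum(),((np.arctan2(W[0,1],W[0,0])-np.pi/2+np.pi/2)%np.pi-np.pi/2).round(3))
if len(sys.argv)>1:
    u,v=212,248;cv2.imwrite(sys.argv[1],cv2.resize(k['color'][v-35:v+35,u-45:u+45],None,fx=7,fy=7,interpolation=2))
E
python3 m2.py pics/e3.png
```

```text
t 10.13 yaw 0.5097 dir to eye 0.5081 rho 0.0958 Fw -4.36 Fn -3.11 Fz -1.01 T [-0.992  0.448 -0.231] sd [0.66 0.44 0.35 0.09 0.02 0.03] M 0.068
eye long axis -> x dir 60 0.846
```

View pics/e3.png

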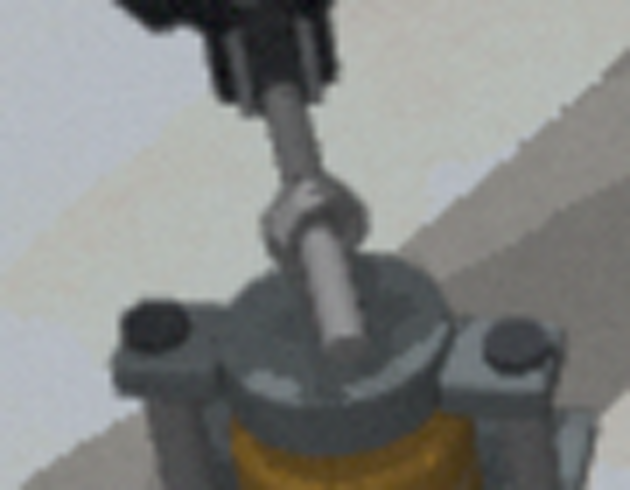

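play_rows(series=[[0, 0, 0.0382, 0.0011, -0.0382, 0, 0], [0, 0, 0.0382, 0.0011, -0.0382, 0, 0], [0, 0, 0.0382, 0.0011, -0.0382, 0, 0], [0, 0, 0.0382, 0.0011, -0.0382, 0, 0], [0, 0, 0.0382, 0.0011, -0.0382, 0, 0], [0, 0, 0.0191, 0.0003, -0.0191, 0, 0], [0, 0, 0, 0, 0, 0, 0], [0, 0, 0, 0, 0, 0, 0]])

```text
time: 10.8
tool_pos: [0.4726, -0.2114, 0.1206]
orientation: [3.141, -0.0, 0.181]
wrist_force: [0.3, -4.4, -2.2]
gripper_width: 0.0146
grasp_force: 78.4
```

```bash
python3 m2.py
```

```text
t 11.1 yaw 0.1798 dir to eye 0.1766 rho 0.0955 Fw -0.5 Fn -4.5 Fz -1.05 T [-0.985  0.014 -0.346] sd [0.47 0.5  0.37 0.03 0.02 0.02] M 0.083
eye long axis -> x dir 65 0.607
```

play_rows(series=[[0, 0, 0.0191, 0.0003, -0.0151, 0, 0], [0, 0, 0.0191, 0.0003, -0.0191, 0, 0], [0, 0, 0.0191, 0.0003, -0.0191, 0, 0], [0, 0, 0.0191, 0.0003, -0.0191, 0, 0], [0, 0, 0, 0, 0, 0, 0], [0, 0, 0, 0, 0, 0, 0]])

```text
time: 11.6
tool_pos: [0.4713, -0.2002, 0.1206]
orientation: [3.142, -0.0, 0.06]
wrist_force: [0.7, -3.2, -1.9]
gripper_width: 0.0147
grasp_force: 78.4
```

```bash
python3 m2.py
```

```text
t 11.9 yaw 0.0599 dir to eye 0.0607 rho 0.0955 Fw 1.36 Fn -3.17 Fz -1.29 T [-0.648 -0.194 -0.194] sd [0.27 0.4  0.49 0.04 0.02 0.04] M 0.109
eye long axis -> x dir 61 0.325
```

play_rows(series=[[0, 0, 0.0191, 0.0003, -0.0171, 0, 0], [0, 0, 0.0191, 0.0003, -0.0191, 0, 0], [0, 0, 0.0191, 0.0003, -0.0191, 0, 0], [0, 0, 0, 0, 0, 0, 0], [0, 0, 0, 0, 0, 0, 0]])

```text
time: 12.32
tool_pos: [0.4711, -0.1918, 0.1206]
orientation: [3.141, 0.0, -0.03]
wrist_force: [1.9, -4.1, -1.2]
gripper_width: 0.0146
grasp_force: 78.4
```

```bash
python3 m2.py
```

```text
t 12.62 yaw -0.0302 dir to eye -0.0261 rho 0.0955 Fw 2.45 Fn -2.12 Fz -1.16 T [-0.419 -0.332 -0.107] sd [0.45 0.45 0.2  0.05 0.03 0.04] M 0.096
eye long axis -> x dir 66 0.384
```

play_rows(series=[[0, 0, 0.0191, 0.0003, -0.0191, 0, 0], [0, 0, 0.0191, 0.0003, -0.0191, 0, 0], [0, 0, 0.0191, 0.0003, -0.0191, 0, 0], [0, 0, 0, 0, 0, 0, 0], [0, 0, 0, 0, 0, 0, 0]])

```text
time: 13.03
tool_pos: [0.4718, -0.1833, 0.1206]
orientation: [3.141, 0.0, -0.12]
wrist_force: [2.4, -2.3, -2.7]
gripper_width: 0.0146
grasp_force: 78.4
```

```bash
python3 m2.py
```

```text
t 13.33 yaw -0.1203 dir to eye -0.1157 rho 0.0955 Fw 2.92 Fn -2.36 Fz -1.4 T [-0.464 -0.445 -0.098] sd [0.41 0.58 0.53 0.04 0.02 0.03] M 0.128
eye long axis -> x dir 63 0.258
```

play_rows(series=[[0, 0, 0.0191, 0.0003, -0.0191, 0, 0], [0, 0, 0.0191, 0.0003, -0.0191, 0, 0], [0, 0, 0.0191, 0.0003, -0.0191, 0, 0], [0, 0, 0, 0, 0, 0, 0], [0, 0, 0, 0, 0, 0, 0]])

```text
time: 13.75
tool_pos: [0.4732, -0.1749, 0.1206]
orientation: [3.141, 0.0, -0.211]
wrist_force: [2.0, -5.0, -1.2]
gripper_width: 0.0146
grasp_force: 78.4
```

```bash
python3 m2.py
```

```text
t 14.05 yaw -0.2106 dir to eye -0.206 rho 0.0955 Fw 2.96 Fn -3.27 Fz -1.15 T [-0.822 -0.37  -0.055] sd [0.4  0.59 0.29 0.02 0.03 0.02] M 0.259
eye long axis -> x dir 60 0.3
```

play_rows(series=[[0, 0, 0.0127, 0.0001, -0.0127, 0, 0], [0, 0, 0.0064, 0.0001, -0.0064, 0, 0], [0, 0, 0, 0, 0, 0, 0], [0, 0, 0, 0, 0, 0, 0]])

```text
time: 14.38
tool_pos: [0.4738, -0.1722, 0.1206]
orientation: [3.141, 0.0, -0.241]
wrist_force: [1.9, -5.1, -1.4]
gripper_width: 0.0149
grasp_force: 78.4
```

```bash
python3 m2.py
```

```text
t 14.68 yaw -0.2412 dir to eye -0.236 rho 0.0955 Fw 2.58 Fn -4.38 Fz -1.44 T [-0.955 -0.265  0.   ] sd [0.5  0.33 0.37 0.03 0.03 0.03] M 0.419
eye long axis -> x dir 64 0.361
```

```bash
python3 m2.py;python3 m2.py
```

```text
t 14.98 yaw -0.2412 dir to eye -0.2362 rho 0.0955 Fw 2.36 Fn -4.4 Fz -1.01 T [-0.993 -0.26  -0.021] sd [0.46 0.4  0.51 0.04 0.01 0.04] M 0.4
eye long axis -> x dir 63 0.265
t 15.28 yaw -0.2412 dir to eye -0.2362 rho 0.0955 Fw 2.82 Fn -4.34 Fz -1.02 T [-0.978 -0.269 -0.036] sd [0.51 0.32 0.16 0.02 0.03 0.04] M 0.379
eye long axis -> x dir 63 0.299
```

Solid: the torque rose from about 0.12 to about 0.40 N m. Now I back off within the play to unload the rod.

play_rows(series=[[0, 0, -0.0191, 0.0003, 0.0191, 0, 0], [0, 0, -0.0318, 0.0008, 0.0318, 0, 0], [0, 0, -0.0318, 0.0008, 0.0318, 0, 0], [0, 0, -0.0318, 0.0008, 0.0318, 0, 0], [0, 0, -0.0318, 0.0008, 0.0318, 0, 0], [0, 0, -0.0318, 0.0008, 0.0318, 0, 0], [0, 0, 0, 0, 0, 0, 0], [0, 0, 0, 0, 0, 0, 0]])

```text
time: 15.95
tool_pos: [0.4708, -0.1984, 0.1205]
orientation: [-3.141, 0.001, 0.038]
wrist_force: [-0.7, 0.1, -1.2]
gripper_width: 0.0148
grasp_force: 78.4
```

```bash
python3 m2.py
```

```text
t 16.25 yaw 0.0394 dir to eye 0.0402 rho 0.0955 Fw 0.36 Fn 0.1 Fz -1.4 T [0.02  0.1   0.011] sd [0.4  0.4  0.41 0.02 0.02 0.03] M 0.001
eye long axis -> x dir 62 0.277
```

play_rows(series=[[0, 0, 0, -0.02, 0, 0, 0], [0, 0, 0, -0.05, 0, 0, 0], [0, 0, 0, -0.07, 0, 0, 0], [0, 0, 0, -0.07, 0, 0, 0], [0, 0, 0, -0.05, 0, 0, 0], [0, 0, 0, -0.02, 0, 0, 0]])

```text
time: 16.75
tool_pos: [0.4279, -0.2005, 0.1207]
orientation: [-3.141, 0.001, 0.039]
wrist_force: [-0.9, 1.0, -2.3]
gripper_width: 0.0151
grasp_force: 78.4
```

```bash
python3 m2.py
```

```text
t 17.05 yaw 0.0397 dir to eye 0.042 rho 0.1371 Fw 0.32 Fn -0.11 Fz -1.3 T [-0.01   0.073 -0.002] sd [0.44 0.48 0.41 0.03 0.03 0.04] M 0.013
eye long axis -> x dir 61 0.363
```

Free of force; continue out and up.

play_rows(series=[[0, 0, 0, -0.03, 0, 0, 0], [0, 0, 0, -0.06, 0, 0, 0], [0, 0, 0, -0.07, 0, 0, 0], [0, 0, 0, -0.06, 0, 0, 0], [0, 0, 0, -0.04, 0, 0, 0], [0, 0, 0, -0.02, 0, 0, 0], [0, 0, 0, 0, 0, 0, 0], [0, 0, 0, 0, 0, 0, 0]])

```text
time: 17.72
tool_pos: [0.3875, -0.202, 0.1206]
orientation: [-3.142, -0.0, 0.039]
wrist_force: [0.2, 0.4, -0.7]
gripper_width: 0.0147
grasp_force: 78.4
```

```bash
python3 m2.py pics/e4.png; python3 -c "
from h import *
to([.492,.1666,.18],.325)"
```

```text
t 18.02 yaw 0.0396 dir to eye 0.0415 rho 0.1794 Fw 0.19 Fn -0.15 Fz -1.51 T [-0.001  0.079  0.013] sd [0.83 0.24 0.43 0.03 0.02 0.04] M 0.039
eye long axis -> x dir 64 0.223
t 18.02 pos [ 0.3874 -0.2019  0.1206] rpy [-3.1415e+00 -1.0000e-04  3.9600e-02] q7 -0.93 F [ 1.45  0.19 -1.1 ] T [-0.01   0.041  0.029] w 0.014526963637193429 78.37358236312866
shift [ 0.7941 -2.4274 -0.396 ] turn [-0.000e+00 -1.000e-04 -1.817e-01]
```

View pics/e4.png

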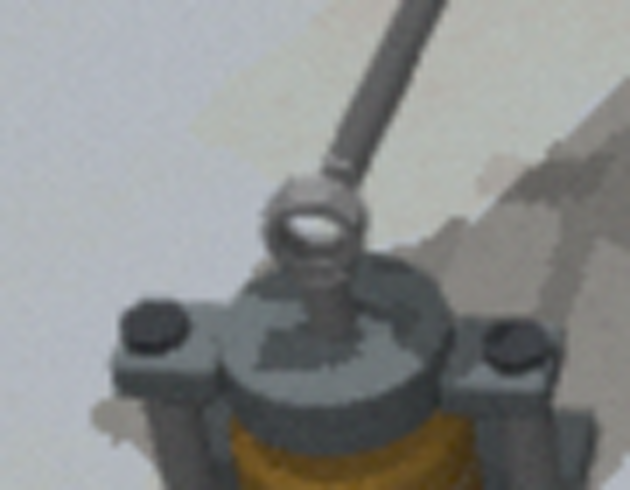

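The bar is clear of the loop, with its tip behind the eye at (345,165). I lift and carry it back to the rest.

play_rows(series=[[0, 0, 0, 0, 0, -0.04, 0], [0, 0, 0, 0, 0, -0.1, 0], [0, 0, 0, 0, 0, -0.12, 0], [0, 0, 0, 0, 0, -0.1, 0], [0, 0, 0, 0, 0, -0.036, 0], [0, 0, 0, 0.03, -0.07, 0, 0], [0, 0, 0, 0.05, -0.14, 0, 0], [0, 0, 0, 0.065, -0.2, 0, 0], [0, 0, 0, 0.065, -0.2, 0, 0], [0, 0, 0, 0.065, -0.2, 0, 0]])

```text
time: 18.85
tool_pos: [0.4237, -0.0776, 0.1799]
orientation: [-3.141, 0.0, 0.039]
wrist_force: [0.9, -0.1, -1.1]
gripper_width: 0.0147
grasp_force: 78.4
```

play_rows(series=[[0, 0, 0, 0.065, -0.2, 0, 0], [0, 0, 0, 0.065, -0.2, 0, 0], [0, 0, 0, 0.065, -0.2, 0, 0], [0, 0, 0, 0.065, -0.2, 0, 0], [0, 0, 0, 0.065, -0.2, 0, 0], [0, 0, 0, 0.065, -0.2, 0, 0], [0, 0, 0, 0.065, -0.2, 0, 0], [0, 0, 0, 0.065, -0.2, 0, 0], [0, 0, 0, 0.06, -0.15, 0, 0], [0, 0, 0, 0.02, -0.067, 0, 0]])

```text
time: 19.68
tool_pos: [0.5029, 0.2004, 0.1794]
orientation: [-3.141, 0.0, 0.043]
wrist_force: [0.6, 0.5, -1.4]
gripper_width: 0.0147
grasp_force: 78.4
```

play_rows(series=[[0, 0, -0.04, 0, 0, 0, 0], [0, 0, -0.06, 0, 0, 0, 0], [0, 0, -0.06, 0, 0, 0, 0], [0, 0, -0.022, 0, 0, 0, 0], [0, 0, 0, 0, 0, 0, 0], [0, 0, 0, 0, 0, 0, 0], [0, 0, 0, 0, 0, 0, 0]])

```text
time: 20.27
tool_pos: [0.5028, 0.1968, 0.18]
orientation: [-3.142, 0.0, 0.323]
wrist_force: [0.4, 0.6, -1.2]
gripper_width: 0.0148
grasp_force: 78.4
```

```bash
python3 -c "
from h import *
to([.492,.1666,.0357],.325)"
```

```text
t 20.27 pos [0.5028 0.1968 0.18  ] rpy [-3.1415e+00  2.0000e-04  3.2260e-01] q7 -1.48 F [ 0.42  0.6  -1.2 ] T [-0.039  0.043 -0.045] w 0.014835082881259166 78.41669797897339
shift [-0.1318  0.168   0.9618] turn [-0.0001  0.0001 -0.0015]
```

play_rows(series=[[0, 0, -0.0015, -0.05, 0.06, 0, 0], [0, 0, 0, -0.06, 0.08, 0, 0], [0, 0, 0, -0.022, 0.028, 0, 0], [0, 0, 0, 0, 0, 0.1, 0], [0, 0, 0, 0, 0, 0.2, 0], [0, 0, 0, 0, 0, 0.2, 0], [0, 0, 0, 0, 0, 0.15, 0], [0, 0, 0, 0, 0, 0.1, 0], [0, 0, 0, 0, 0, 0.03, 0], [0, 0, 0, 0, 0, 0, 0]])

```text
time: 21.1
tool_pos: [0.4919, 0.1667, 0.0624]
orientation: [-3.142, 0.001, 0.327]
wrist_force: [0.8, -0.2, -1.0]
gripper_width: 0.0145
grasp_force: 78.4
```

```bash
python3 -c "
from h import *
to([.492,.1666,.0357],.325)"
```

```text
t 21.1 pos [0.4919 0.1667 0.0624] rpy [-3.1416e+00  1.3000e-03  3.2680e-01] q7 -1.39 F [ 0.76 -0.2  -1.01] T [-0.03   0.012 -0.035] w 0.014480525010238658 78.43626379966736
shift [0.0004 0.0008 0.1777] turn [-0.      0.0009  0.0011]
```

play_rows(series=[[0, 0, 0, 0, 0, 0.05, 0], [0, 0, 0, 0, 0, 0.05, 0], [0, 0, 0, 0, 0, 0.04, 0], [0, 0, 0, 0, 0, 0.02, 0], [0, 0, 0, 0, 0, 0.015, 0], [0, 0, 0, 0, 0, 0, 0], [0, 0, 0, 0, 0, 0, 0]])

```text
time: 21.68
tool_pos: [0.4922, 0.1667, 0.0369]
orientation: [-3.141, -0.0, 0.328]
wrist_force: [-0.0, 0.6, -0.8]
gripper_width: 0.0147
grasp_force: 78.4
```

```bash
python3 -c "
from h import *
to([.492,.1666,.0355],.325)"
```

```text
t 21.68 pos [0.4922 0.1667 0.0369] rpy [-3.1415e+00 -1.0000e-04  3.2750e-01] q7 -1.38 F [-0.02  0.57 -0.77] T [-0.011  0.091 -0.029] w 0.014732659723702074 78.4420895576477
shift [-0.0017  0.0002  0.0092] turn [-0.0001 -0.0001  0.0016]
```

play_rows(series=[[0, 0, 0, 0, 0, 0.005, 0], [0, 0, 0, 0, 0, 0.004, 0], [0, 0, 0, 0, 0, 0, 0], [0, 0, 0, 0, 0, 0, 0]], grip_force=20)

```text
time: 22.02
tool_pos: [0.4923, 0.1667, 0.0355]
orientation: [-3.142, -0.0, 0.328]
wrist_force: [-0.3, -0.7, -0.1]
gripper_width: 0.0145
grasp_force: 78.5
```

```bash
python3 -c "
from h import *
to([.492,.1666,.0355],.325)"
```

```text
t 22.02 pos [0.4923 0.1667 0.0355] rpy [-3.1415e+00 -3.0000e-04  3.2750e-01] q7 -1.38 F [-0.32 -0.65 -0.06] T [-0.062 -0.116 -0.056] w 0.014541273263225253 78.5088300704956
shift [-0.0021 -0.      0.0002] turn [-0.     -0.0002  0.0016]
```

Bar weight is now borne by the rest; release and withdraw straight up.

play_rows(series=[[0, 0, 0, 0, 0, 0.002, 0.1], [0, 0, 0, 0, 0, 0, 0.25], [0, 0, 0, 0, 0, 0, 0.4], [0, 0, 0, 0, 0, 0, 0.7], [0, 0, 0, 0, 0, 0, 1], [0, 0, 0, 0, 0, 0, 1], [0, 0, 0, 0, 0, 0, 1], [0, 0, 0, 0, 0, 0, 1]])

```text
time: 22.68
tool_pos: [0.4922, 0.1667, 0.0351]
orientation: [-3.141, -0.0, 0.328]
wrist_force: [0.3, -0.1, 0.8]
gripper_width: 0.0854
grasp_force: 0.0
```

play_rows(series=[[0, 0, 0, 0, 0, -0.05, 1], [0, 0, 0, 0, 0, -0.1, 1], [0, 0, 0, 0, 0, -0.2, 1], [0, 0, 0, 0, 0, -0.2, 1], [0, 0, 0, 0, 0, -0.15, 1], [0, 0, 0, 0, 0, -0.05, 1], [0, 0, 0, 0, 0, 0, 1], [0, 0, 0, 0, 0, 0, 1], [0, 0, 0, 0, 0, 0, 1]])

```text
time: 23.43
tool_pos: [0.4917, 0.1666, 0.1467]
orientation: [-3.141, 0.001, 0.328]
wrist_force: [0.6, 0.1, -1.0]
gripper_width: 0.0854
grasp_force: 0.0
```

Run:
```python
from h import *
c=cam('wrist');cv2.imwrite('pics/w9.png',c['color']);to([.492,.1666,.1],.325)
P=cloud(c,True);z=P[...,2];L=Rn.from_euler('xyz',[np.pi,0,.326]).inv().apply((P-[.4923,.167,0]).reshape(-1,3)).reshape(P.shape)
m=(abs(L[...,1])<.012)&(L[...,0]>-.06)&(L[...,0]<.2)&(z>.05)&(z<.075)
xy=P[m][:,:2];mu=xy.mean(0);w=np.linalg.svd(xy-mu,full_matrices=False)[2][0];w*=np.sign(w[0]);t=(xy-mu)@w;print(mu,np.arctan2(w[1],w[0]),mu+w*t.min(),mu+w*t.max())
for a in(-.1,-.06,0,.06,.08):
    k=abs(t-a)<.006;print(a,k.sum(),np.percentile(P[m][k][:,2],95) if k.any() else '')
```

```text
t 23.48 pos [0.4917 0.1665 0.1466] rpy [-3.1415e+00  1.7000e-03  3.2750e-01] q7 -1.41 F [-0.34  0.65 -0.13] T [-0.062  0.052  0.01 ] w 0.08542282861219068 0.0
shift [2.300e-03 1.000e-04 3.108e-01] turn [-0.      0.0011  0.0016]
[0.55438094 0.18766887] 0.32520969196353045 [0.47065207 0.15943706] [0.64034935 0.21665581]
-0.1 0 
-0.06 448 0.06368412490552589
0 445 0.062238095574128786
0.06 633 0.06217525297697282
0.08 380 0.06233284820592574
```

View pics/w9.png

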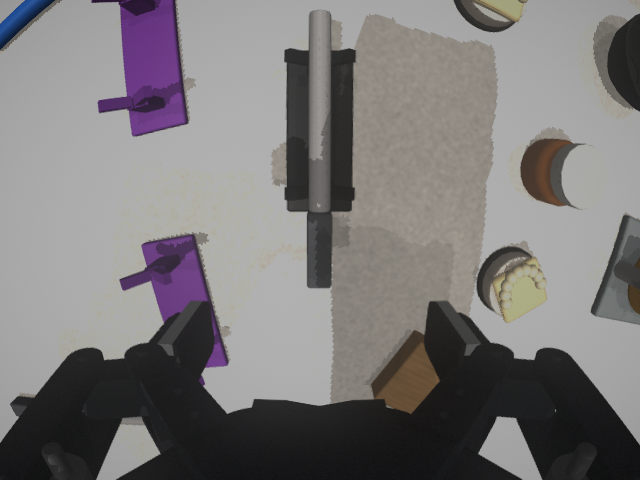

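The bar lies level in the black rest at column 319 (tip row 12, grip rows 212–287), as at the start. The gripper is clear of it, so I hand in.

```bash
python3 -c "
from cell import sign_off
print(sign_off())"
```

```text
the job is handed in; nothing more can be done
None
```

I turned the screw until it came up solid, nipped it to about 0.4 N m, drew the bar out without measurable load on the screw, laid it level in its rest as found, and handed the job in at about 23.5 s.

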